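# Pack out and clamp two unequal glue-ups

## Robot

A 7-joint arm with a two-finger parallel gripper is mounted at the origin on the work surface. World frame = base frame: x ahead of the robot, y to its left, z up, the work surface at z = 0. Lengths are in m, angles in rad, forces in N, time in s.
With the tool pointing down it reaches from about 0.35 to 0.775 m from the base axis. Payload 3.1 kg.
Tool frame: the origin (TCP) lies on the centre line of the jaws, within the pads' length; the fingertips stand 25 mm ahead of it and the grasp point (between the pads) lies 6 mm ahead of it (r.tips_ahead is the distance from the TCP to the fingertips, in m); z points along the fingers, y is the direction in which the jaws open and shut (so a half turn about z gives the same grasp; the last joint's range is limited). The gripper opens to 85 mm and grips with 20 to 120 N. Pads are 22 mm wide; open, the fingers measure 114 mm over their backs; the gripper's body (76 mm by 85 mm) begins 54 mm behind the grasp point. The pads swing forward as they close: fully open they stand 13 mm farther back than shut.
Start: joints at [1.277, 0.311, 0.014, 1.512, -0.004, 1.319, -0.027], TCP at [0.137, -0.533, 0.256] pointing down, gripper open.
Joint ranges: [-2.7, 2.7], [-0.3, 1.91], [-1.27, 1.3], [0.12, 2.57], [-1.44, 4.58], [0.2, 2.03], [-3.05, 3.05]. Speed limits (rad/s): [2.79, 2.79, 3.14, 3.14, 3.14, 3.14, 3.14].

## Interface

Orientations are given as a unit quaternion [w, x, y, z].
In Python, from cell import r gives the robot as it stands.
- The arm moves only by the tool move_arm, never from a script. Its arguments are lists of equal length, an entry for each row: "linear": the shift along the tool's x, y, z in cm, a list of three; "rot": the turn, a rotation vector about the tool's x, y, z in rad, a list of three; "gripper": the opening, from 0 (shut) to 1 (fully open). A call has 1 to 12 rows; each row is the pose to reach, as a shift and turn from the pose measured when the call began, along the tool's axes at that moment; what a row does not reach only later rows make up. A row lasts 1/8 s, in which the tool goes at most 62.5 mm and 10.7 degrees, less where a joint would pass 70% of its speed; a pose out of reach is approached as far as the arm can. A call with a gripper value outside its range is refused whole. The fingers move at their own pace and stop on an object; "squeeze" is the grip in N (left out, the last holds). Time passes only in rows, so rows that repeat a pose let the fingers close. It gives the time, the measured TCP pose, the force and the opening at its end, in the units of the state.
- r.sense(): the state, without advancing time (a new reading comes with each control period).
- r.get_image(name): name is "scene" or "top"; returns (picture, depth): 384x512x3 uint8, blue, green, red; 384x512 float32, m along the optical axis (not along the pixel's ray), 0 where there is no reading.
- r.camera_model(name): a dict with "fov_y" (degrees; the focal length in pixels is half the picture's height over the tangent of half this angle, whatever the lens; pixels are square), "cx", "cy" (the principal point, pixels), "world_from_camera" (4x4, takes a point from camera to world coordinates). Camera axes: x right, y down, z forward; pixel columns grow to the right and rows downward; lengths in m; the calibration is good to about 2 mm. A picture is of the moment at which its call begins. camera_model takes no time and is no camera call.
- r.close_job(): hands the job in, once; it reports no verdict.
The state is a dict: "time_s": time; "qpos": joint angles; "joint_vel": joint speeds; "tau": joint torques, N m; "eef_pos": TCP position; "orientation": TCP orientation; "contact_force": force on the tool from outside, world axes, zero at the start; "wrist_torque": the same for the moment, N m; "finger_gap": finger opening in m.
Only numpy, scipy, OpenCV 4.12 (cv2) and the standard library are available. Lean on these libraries where they do the work, as an engineer would, in place of code of your own. Each camera call takes 0.05 s, during which the arm holds its last target. There are 200 camera calls.

## Task

Two wooden blocks of unequal length are being glued side by side in the sliding-jaw clamp, each with a thin tile on its end: slide the jaw up by its grip until it stands about a centimetre short of the longer block's tile. Now only the gap between the jaw and the shorter block's tile is wide enough for the loose packing slip: lower the slip in there, upright on the bed and squarely in front of that tile, and let go, without dropping it or forcing it in at the longer one. Then slide the jaw up tight, so that both tiles are pressed flush on their blocks and both blocks against the fence, and finish with the hand still on the jaw's grip, holding the push firmly; leave the other things on the bench alone.

Things in the scene. Friction and masses are not known exactly. Their poses are not given: they have to be found in the camera images.
- clamp: gluing clamp fixed to the bench: plywood base 176 (x) by 270 (y) by 18 mm, its top is the bed, 18 mm above the bench. Origin: centre of the underside; y = clamping direction. Fence 46 mm above the bed at the -y end, inner face at y = -115 mm; tail plate 32 mm high at the +y end. 10 mm guide rods at x = +-76 mm. Blocks stand in lanes at x = +-38 mm (which is where varies)
- jaw: the clamp's sliding wooden jaw. Origin: bed level, mid-width, in the plane of its front face (looking to -y, at the work); axes as the clamp's. Slides along clamp y only, origin from y = +45 (fully back) to -55 mm, -37 when tight; stays where left (2 N friction, 0.4 kg). Front board 130 wide, 20 thick, 46 mm tall; behind it a 17 mm tall deck, to 71 mm behind the face, carrying an upright grip
- jaw_grip (a point): grip point on the jaw's upright wooden grip: its middle, 55 mm behind the jaw's front face, 76 mm above the bed, 14 mm below its rounded top. The grip is 20 mm thick along clamp y, 40 mm wide in x; all round it is free above 46 mm over the bed
- long_block: longer wooden block, 68 mm long in y, 48 mm wide, 46 mm tall, 105 g, loose on the bed. Origin: centre of the lower edge of the end face next to the fence; the block reaches from there along its +y. Starts a few mm off the fence
- short_block: shorter wooden block, 50 mm long in y, 48 mm wide, 46 mm tall, 77 g, loose on the bed. Origin: centre of the lower edge of the end face next to the fence; the block reaches from there along its +y. Starts a few mm off the fence
- long_tile: wooden end tile 48 wide (x) by 10 thick (y) by 46 mm tall, about 20 g, standing loose on the bed just in front of the longer block's free end, not yet flush. Origin: centre of its underside
- short_tile: the same end tile, standing loose on the bed up to 8 mm in front of the shorter block's free end, not yet flush. Origin: centre of its underside
- slip: wooden packing slip, a slat 46 wide (x) by 18 thick (y) by 90 mm tall, about 55 g, standing upright on the bench on its end. Origin: centre of its underside. Its 18 mm makes up just the difference between the blocks; on the bed it rises 44 mm above tiles and jaw board, so it can be held by its top, fingers on the broad faces
- tray: bystander: open cardboard tray 200 by 260 by 45 mm with five stepped formers in it; origin centre of underside
- glue: bystander: white glue bottle, 48 mm diameter, 120 mm tall; origin centre of underside
- hammer: bystander: hammer lying on the bench
- former: bystander: black stepped former, base 64 by 72 by 12 mm with a 42 mm cube on it; origin centre of underside
There are look-alikes about, which are no part of the job. What is shaped like the short_tile but blue is not meant.

How it is judged:
By the outcome, as a careful person would: the job done as asked, in the order asked, and still so for the second after the job is handed in, while the arm keeps its last pose, push and grip.
It also fails if it takes over 58 s, if anything falls off the work surface, if the arm or the gripper's body presses on something with over 40 N, if the wrist force passes 120 N, or if a joint passes its speed limit or range.

## Working session

There is one attempt and no reset: what is moved stays moved. The work goes in short steps, Python scripts to look and compute and a tool call to move; the robot and the scene stay as the last step left them, time stands still between calls to the robot, and variables do not carry over. Pictures are saved under pics/ and viewed, about 8 in all and at most 12, crops included, and the job is handed in when it is done.

Besides the shell and the picture viewer there is one more tool, called by a JSON object that holds its "name" and its "arguments", one argument or row to a line. move_arm: Moves the arm, as the interface text tells. Its arguments: {"type":"object","properties":{"linear":{"type":"array"},"rot":{"type":"array"},"gripper":{"type":"array"},"squeeze":{"type":"number"}},"required":["linear","rot","gripper"]}

```bash
ls; mkdir -p pics; cat > h.py <<'E'
import numpy as np, cv2
from cell import r
def grab(n):
    im,d=r.get_image(n); m=r.camera_model(n); return im,d,m
def pts(d,m):
    h,w=d.shape; f=h/2/np.tan(np.radians(m["fov_y"])/2)
    v,u=np.mgrid[:h,:w]
    P=np.stack([(u-m["cx"])/f*d,(v-m["cy"])/f*d,d],-1)
    T=np.array(m["world_from_camera"]); return P@T[:3,:3].T+T[:3,3]
E
python3 - <<'E'
from h import *
print(r.sense())
for n in("scene","top"):
    im,d,m=grab(n); print(n,m)
    cv2.imwrite(f"pics/{n}0.png",im); np.savez(f"{n}0.npz",im=im,d=d,P=pts(d,m))
E
```

```text
pics
{'time_s': 0.0, 'qpos': array([ 1.27730035,  0.31174504,  0.01397995,  1.51308047, -0.00441456,
        1.31916248, -0.02719679]), 'joint_vel': array([-0.00041028, -0.0016244 ,  0.00109306, -0.00016491,  0.00139299,
        0.00085756, -0.00144885]), 'tau': array([-2.02547244e-04, -3.79914379e+01,  1.46117555e-01, -2.30592996e+01,
        1.24394376e-02,  1.35619254e-02, -4.78283653e-06]), 'eef_pos': array([ 0.1368868 , -0.53200236,  0.25520086]), 'orientation': array([-1.16723835e-03,  9.92079110e-01,  1.25609086e-01, -1.87689486e-04]), 'contact_force': array([-0.10332655,  0.19981105, -0.20779109]), 'wrist_torque': array([-0.06417882, -0.0480528 ,  0.02784227]), 'finger_gap': 0.08553879786232786}
scene {'fov_y': 55.541316618936136, 'cx': 256.4149106227857, 'cy': 188.65813631045694, 'world_from_camera': array([[-0.49452052,  0.46203935, -0.7361855 ,  1.32624513],
       [ 0.86914607,  0.26860567, -0.41525427,  0.44434188],
       [ 0.00587979, -0.84520449, -0.5344107 ,  0.59377068],
       [ 0.        ,  0.        ,  0.        ,  1.        ]])}
top {'fov_y': 57.781820264867896, 'cx': 253.7176688322033, 'cy': 187.59165562081446, 'world_from_camera': array([[-0.02460123, -0.99495255,  0.09728412,  0.5402702 ],
       [-0.99967361,  0.02515448,  0.00446444,  0.03883294],
       [-0.00688903, -0.09714253, -0.99524664,  1.17683305],
       [ 0.        ,  0.        ,  0.        ,  1.        ]])}
```

View pics/scene0.png

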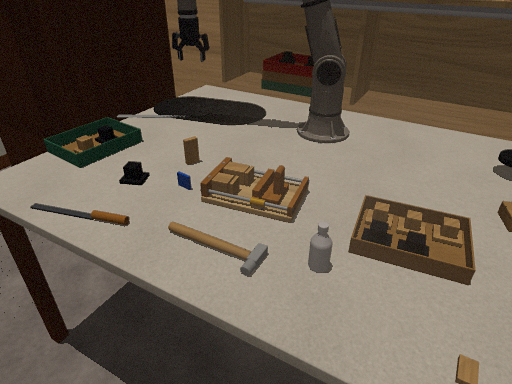

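View pics/top0.png

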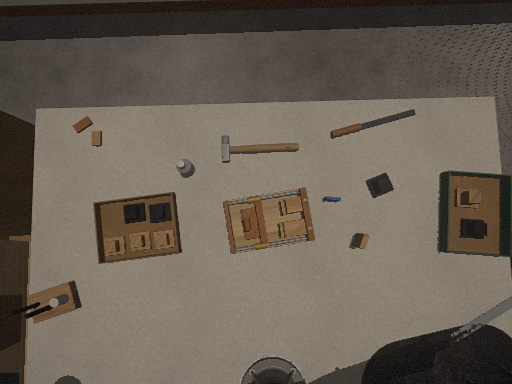

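The scene view shows the clamp at about (255,190) and the slip standing at (191,151). In the top view the clamp is at (268,220) with its fence on the right, towards world -y, and the slip is at (360,241). The blue tile at (331,199) is the decoy.

```bash
python3 - <<'E'
from h import *
D=np.load("top0.npz"); im,d,P=D["im"],D["d"],D["P"]
c=im[175:265,210:385]; cv2.imwrite("pics/topc.png",cv2.resize(cv2.convertScaleAbs(c,alpha=1.7),None,fx=4.5,fy=4.5,interpolation=cv2.INTER_CUBIC))
print("bench z",np.median(P[300:330,150:250,2]))
def rect(mask,name):
    n,l,s,_=cv2.connectedComponentsWithStats(mask.astype(np.uint8))
    for i in range(1,n):
        if s[i,4]<15: continue
        q=P[l==i]; R=cv2.minAreaRect((q[:,:2]*1000).astype(np.float32))
        print(name,s[i,4],np.round(np.median(q,0),4),[np.round(x,1) for x in R], "px",s[i,:4])
S=np.zeros(d.shape,bool); S[175:265,210:385]=1
z=P[...,2]
rect(S&(z>.01)&(z<.2),"any")
rect(S&(z>.055)&(z<.075),"64")
rect(S&(z>.078),"hi")
D=np.load("scene0.npz"); im,d,P=D["im"],D["d"],D["P"];z=P[...,2]
S=np.zeros(d.shape,bool);S[125:225,170:320]=1
print("bench z scene",np.median(P[220:240,190:210,2]))
rect(S&(z>.01)&(z<.2),"sc")
rect(S&(z>.08),"schi")
cv2.imwrite("pics/scc.png",cv2.resize(im[130:225,175:320],None,fx=5,fy=5,interpolation=cv2.INTER_CUBIC))
E
```

```text
bench z 0.0011474755682914228
any 287 [ 0.6512 -0.3621  0.0179] [array([ 651.5, -373.3]), array([63.6, 63. ]), np.float64(20.4)] px [366 175  19  23]
any 4483 [ 0.5437 -0.001   0.0377] [array([544.3,   1.7]), array([176.2, 272.3]), np.float64(8.1)] px [223 187  92  67]
any 63 [ 0.6099 -0.2121  0.0459] [array([ 610.1, -212. ]), array([47.1, 10. ]), np.float64(83.1)] px [324 196  17   5]
any 194 [ 0.4734 -0.2864  0.0822] [array([ 472.4, -291.5]), array([19.7, 46.4]), np.float64(66.4)] px [352 233  17  16]
64 28 [ 0.661  -0.3676  0.0559] [array([ 661.2, -368. ]), array([19.6, 26.6]), np.float64(12.5)] px [377 177   8   8]
64 967 [ 0.5387 -0.0971  0.0648] [array([557.1, -82. ]), array([169.7, 103.8]), np.float64(7.0)] px [279 187  36  54]
64 49 [ 0.5847 -0.0455  0.0649] [array([586. , -46.2]), array([47.7,  9.5]), np.float64(9.2)] px [280 199   6  16]
64 258 [0.5401 0.0245 0.0647] [array([541.3,  24.3]), array([128.9,  19.8]), np.float64(8.0)] px [255 201  13  41]
64 28 [ 0.4758 -0.2838  0.0657] [array([ 475.5, -283.7]), array([ 4.4, 45.9]), np.float64(68.8)] px [356 233   7  15]
hi 86 [
[... 390 characters left out ...]
0.4779 -0.2862  0.0549] [array([ 473.7, -288.5]), array([25.2, 47.7]), np.float64(57.5)] px [183 136  16  27]
sc 4206 [0.5741 0.0174 0.0394] [array([546. ,   1.5]), array([179.3, 272.6]), np.float64(8.0)] px [200 157 109  64]
sc 156 [ 0.6137 -0.2091  0.0323] [array([ 610.5, -212.5]), array([50.1, 12.6]), np.float64(83.7)] px [177 171  14  16]
sc 26 [ 0.7899 -0.0965  0.0251] [array([787.3, -94.3]), array([12.6, 28.1]), np.float64(20.4)] px [170 222  12   3]
schi 72 [ 0.4751 -0.2869  0.0887] [array([900.8,  63.2]), array([1141.5,   46.1]), np.float64(39.5)] px [183 136  15   8]
schi 134 [0.5483 0.0739 0.0998] [array([924.5, 246.6]), array([895. ,  27.3]), np.float64(24.5)] px [274 165  11  16]
```

View pics/topc.png

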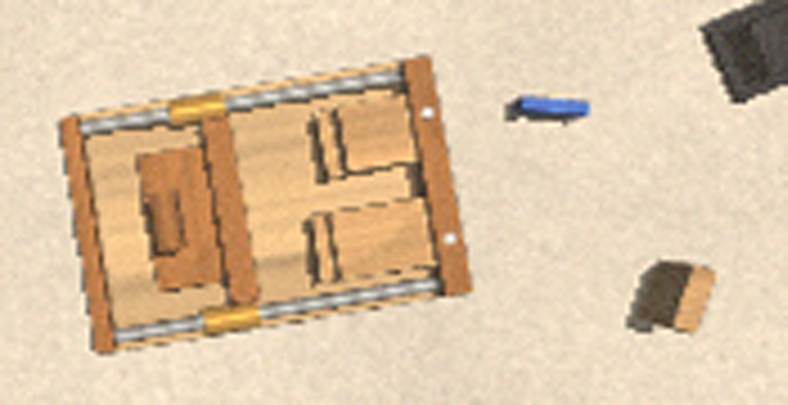

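The crop shows the slip at (695,300). The upper lane, at larger world x, holds the shorter block: its tile is at about (322,145) and the block at 338–412. The lower lane holds the longer block: tile at (320,248), block at 335–432. The jaw is near mid-travel, with its grip at (165,220). Next I measure in the clamp frame.

```bash
cat >> h.py <<'E'
from scipy.spatial.transform import Rotation as Ro
YAW=np.radians(8.0); C=np.array([.5450,.0017])
cx=np.array([np.cos(YAW),np.sin(YAW)]); cy=np.array([-np.sin(YAW),np.cos(YAW)])
def toclamp(P): d=P[...,:2]-C; return np.stack([d@cx,d@cy,P[...,2]-.018],-1)
def fromclamp(x,y): return C+x*cx+y*cy
def go(p,ang):
    "tool down, tool y axis along world angle ang (rad)"
    s=r.sense(); q=s["orientation"]; R=Ro.from_quat([q[1],q[2],q[3],q[0]])
    y=np.array([np.cos(ang),np.sin(ang),0]); z=np.array([0,0,-1.]); x=np.cross(y,z)
    T=Ro.from_matrix(np.stack([x,y,z],1))
    print("lin cm",np.round(R.inv().apply(np.array(p)-s["eef_pos"])*100,2),"rot",np.round((R.inv()*T).as_rotvec(),3),
      "| t",round(s["time_s"],2),"pos",np.round(s["eef_pos"],4),"F",np.round(s["contact_force"],1),"gap",round(s["finger_gap"],4))
E
python3 - <<'E'
from h import *
print("tips",r.tips_ahead)
for n in("top","scene"):
    D=np.load(n+"0.npz"); P=D["P"].copy(); P[...,2]-=.0012; K=toclamp(P)*1000
    ok=(D["d"]>0)&(abs(K[...,0])<95)&(abs(K[...,1])<142)
    q=K[ok&(K[...,2]>-10)]
    R=cv2.minAreaRect(np.ascontiguousarray(q[:,:2],np.float32)); print(n,"clamp",R)
    q=K[ok&(K[...,2]>40)&(K[...,2]<52)]
    for nm,a,b in(("L",-55,-20),("S",20,55)):
        l=q[(q[:,0]>a)&(q[:,0]<b)]; h,_=np.histogram(l[:,1],np.arange(-141,40,3)); print(nm,list(zip(range(-141,37,3),h)))
    for nm,a in (("L",-1),("S",1)):
        for u,v in((-112,-40),(-45,-20)):
            pass
    g=K[ok&(K[...,2]>70)]; print("grip",np.median(g,0),(g.min(0)+g.max(0))/2)
    m=(abs(P[...,0]-.473)<.06)&(abs(P[...,1]+.289)<.06)&(P[...,2]>.083)&(P[...,2]<.1)
    R=cv2.minAreaRect((P[m][:,:2]*1000).astype(np.float32)); print("slip top",m.sum(),R,P[m].mean(0))
p=fromclamp(0,.0676); print(p); go([p[0],p[1],.20],np.radians(-82))
E
```

```text
tips 0.025
top clamp ((-0.6910324096679688, 0.0667724609375), (176.2341766357422, 272.3323059082031), 0.1051347479224205)
L [(-141, np.int64(0)), (-138, np.int64(1)), (-135, np.int64(10)), (-132, np.int64(11)), (-129, np.int64(10)), (-126, np.int64(12)), (-123, np.int64(10)), (-120, np.int64(12)), (-117, np.int64(6)), (-114, np.int64(7)), (-111, np.int64(12)), (-108, np.int64(9)), (-105, np.int64(9)), (-102, np.int64(11)), (-99, np.int64(11)), (-96, np.int64(10)), (-93, np.int64(11)), (-90, np.int64(10)), (-87, np.int64(11)), (-84, np.int64(10)), (-81, np.int64(10)), (-78, np.int64(12)), (-75, np.int64(10)), (-72, np.int64(10)), (-69, np.int64(11)), (-66, np.int64(10)), (-63, np.int64(9)), (-60, np.int64(12)), (-57, np.int64(10)), (-54, np.int64(10)), (-51, np.int64(10)), (-48, np.int64(10)), (-45, np.int64(1)), (-42, np.int64(10)), (-39, np.int64(11)), (-36, np.int64(10)), (-33, np.int64(5)), (-30, np.int64(0)), (-27, np.int64(0)), (-24, np.int64(0)), (-21, np.int64(0)), (-18, np.int64(0)), (-15, np.int64(0)), (-12, np.int64(0)), (-9, np.int64(0)), (-6, np.int64(0)), (-3, np.int64(0
[... 3899 characters left out ...]
-12, np.int64(0)), (-9, np.int64(0)), (-6, np.int64(0)), (-3, np.int64(0)), (0, np.int64(0)), (3, np.int64(0)), (6, np.int64(0)), (9, np.int64(0)), (12, np.int64(2)), (15, np.int64(10)), (18, np.int64(5)), (21, np.int64(7)), (24, np.int64(7)), (27, np.int64(9)), (30, np.int64(13)), (33, np.int64(0)), (36, np.int64(0))]
grip [10.8565521  71.31181436 83.83609847] [ 0.39075692 68.59198995 80.66623809]
slip top 53 ((472.5417175292969, -290.073974609375), (20.009368896484375, 45.9530029296875), 70.10816955566406) [ 0.47533248 -0.28923393  0.08807623]
[0.5355919  0.06864212]
lin cm [ 53.58 -48.23   5.63] rot [-0.002  0.     0.112] | t 0.1 pos [ 0.1369 -0.5321  0.2554] F [-0.3  0.2  0.6] gap 0.0853
```

{"name": "move_arm", "arguments": {
  "linear": [
    [5, -4.5, 0],
    [10, -9, 0],
    [15, -13.5, 1],
    [20, -18, 1.5],
    [25, -22.5, 2],
    [30, -27, 2.5],
    [35, -31.5, 3],
    [40, -36, 3.5],
    [45, -40.5, 4],
    [50, -45, 5],
    [53.6, -48.2, 5.6],
    [53.6, -48.2, 5.6]
  ],
  "rot": [
    [0, 0, 0.05],
    [0, 0, 0.112],
    [0, 0, 0.112],
    [0, 0, 0.112],
    [0, 0, 0.112],
    [0, 0, 0.112],
    [0, 0, 0.112],
    [0, 0, 0.112],
    [0, 0, 0.112],
    [0, 0, 0.112],
    [0, 0, 0.112],
    [0, 0, 0.112]
  ],
  "gripper": [1, 1, 1, 1, 1, 1, 1, 1, 1, 1, 1, 1]
}}

```text
time_s: 1.6
eef_pos: [0.5363, 0.0721, 0.1994]
orientation: [-0.002, 0.997, 0.072, -0.001]
contact_force: [-0.3, -0.2, -0.7]
finger_gap: 0.0855
```

```bash
python3 - <<'E'
from h import *
p=fromclamp(0,.0676); go([p[0],p[1],.104],np.radians(-82))
im,d,m=grab("scene"); cv2.imwrite("pics/s1.png",cv2.resize(im[90:230,160:340],None,fx=4,fy=4,interpolation=cv2.INTER_CUBIC))
E
```

```text
lin cm [-0.11  0.37  9.54] rot [-0.004  0.001  0.004] | t 1.6 pos [0.5363 0.0721 0.1994] F [-0.3 -0.2 -0.7] gap 0.0855
```

{"name": "move_arm", "arguments": {
  "linear": [
    [-0.1, 0.3, 3],
    [-0.1, 0.3, 6],
    [-0.1, 0.3, 8.5],
    [-0.1, 0.3, 9.5],
    [-0.1, 0.3, 9.5],
    [-0.1, 0.3, 9.5]
  ],
  "rot": [
    [0, 0, 0],
    [0, 0, 0],
    [0, 0, 0],
    [0, 0, 0],
    [0, 0, 0],
    [0, 0, 0]
  ],
  "gripper": [1, 1, 1, 1, 1, 1]
}}

```text
time_s: 2.4
eef_pos: [0.538, 0.0747, 0.1051]
orientation: [-0.005, 0.997, 0.074, 0.002]
contact_force: [-0.3, 0.4, 0.5]
finger_gap: 0.0856
```

```bash
python3 - <<'E'
from h import *
p=fromclamp(0,.0676); go([p[0],p[1],.104],np.radians(-82))
im,d,m=grab("scene"); cv2.imwrite("pics/s2.png",cv2.resize(im[90:230,160:340],None,fx=4,fy=4,interpolation=cv2.INTER_CUBIC))
E
```

```text
lin cm [-0.33  0.57  0.1 ] rot [-0.009 -0.004  0.008] | t 2.4 pos [0.538  0.0747 0.1051] F [-0.3  0.4  0.5] gap 0.0856
```

View pics/s2.png

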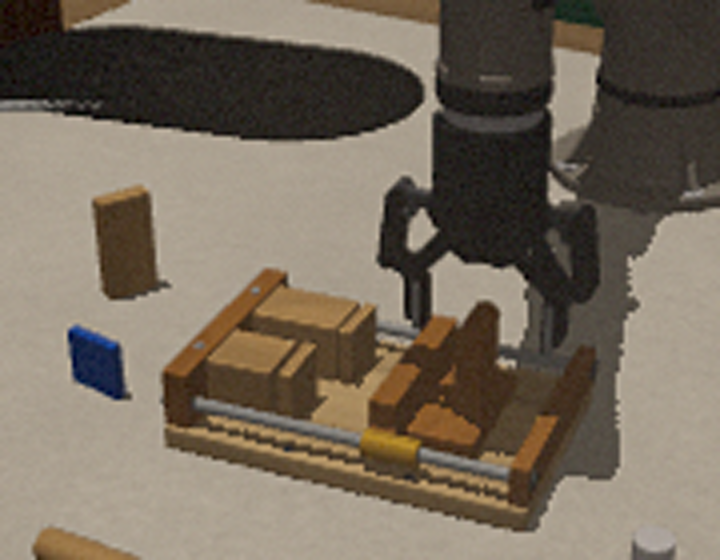

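The fingers straddle the jaw grip, which is in the image at (480,310). The shorter block and its tile are in the near lane, at (290,370). The hand reads about 5 mm too far in +y, so I correct that before closing.

{"name": "move_arm", "arguments": {
  "linear": [
    [-0.3, 0.6, 0.1],
    [-0.3, 0.6, 0.1],
    [-0.3, 0.6, 0.1]
  ],
  "rot": [
    [0, 0, 0],
    [0, 0, 0],
    [0, 0, 0]
  ],
  "gripper": [1, 1, 1]
}}

```text
time_s: 2.82
eef_pos: [0.5361, 0.0682, 0.1044]
orientation: [-0.005, 0.997, 0.074, 0.002]
contact_force: [0.7, 0.4, -0.2]
finger_gap: 0.085
```

```bash
python3 - <<'E'
from h import *
p=fromclamp(0,.0676); go([p[0],p[1],.104],np.radians(-82))
E
```

```text
lin cm [-0.05 -0.05  0.04] rot [-0.009 -0.004  0.008] | t 2.83 pos [0.5361 0.0682 0.1044] F [ 0.7  0.4 -0.2] gap 0.085
```

{"name": "move_arm", "arguments": {
  "linear": [
    [0, 0, 0],
    [0, 0, 0],
    [0, 0, 0],
    [0, 0, 0],
    [0, 0, 0],
    [0, 0, 0]
  ],
  "rot": [
    [-0.01, 0, 0.01],
    [-0.01, 0, 0.01],
    [-0.01, 0, 0.01],
    [-0.01, 0, 0.01],
    [-0.01, 0, 0.01],
    [-0.01, 0, 0.01]
  ],
  "gripper": [0, 0, 0, 0, 0, 0],
  "squeeze": 40
}}

```text
time_s: 3.58
eef_pos: [0.5361, 0.0682, 0.1045]
orientation: [0.0, 0.998, 0.069, 0.002]
contact_force: [-1.0, -0.9, 2.0]
finger_gap: 0.0193
```

```bash
python3 - <<'E'
from h import *
p=fromclamp(0,.0676-.034); go([p[0],p[1],.104],np.radians(-82)); print(r.sense()["wrist_torque"])
E
```

```text
lin cm [-0.04  3.35  0.05] rot [ 0.001 -0.004 -0.002] | t 3.58 pos [0.5361 0.0682 0.1045] F [-1.  -0.9  2. ] gap 0.0193
[-0.01060407  0.1430977   0.00986376]
```

{"name": "move_arm", "arguments": {
  "linear": [
    [0, 0.5, 0],
    [0, 1.2, 0],
    [0, 1.9, 0],
    [0, 2.5, 0],
    [0, 3.0, 0],
    [0, 3.3, 0],
    [0, 3.4, 0],
    [0, 3.4, 0]
  ],
  "rot": [
    [0, 0, 0],
    [0, 0, 0],
    [0, 0, 0],
    [0, 0, 0],
    [0, 0, 0],
    [0, 0, 0],
    [0, 0, 0],
    [0, 0, 0]
  ],
  "gripper": [0, 0, 0, 0, 0, 0, 0, 0]
}}

```text
time_s: 4.58
eef_pos: [0.5409, 0.0342, 0.1045]
orientation: [0.001, 0.998, 0.069, 0.002]
contact_force: [-0.2, 0.0, -0.5]
finger_gap: 0.019
```

```bash
cat >> h.py <<'E'
def lanes(n,tag):
    im,d,m=grab(n); P=pts(d,m); P[...,2]-=.0012; K=toclamp(P)*1000
    cv2.imwrite(f"pics/{tag}.png",im)
    q=K[(d>0)&(K[...,2]>38)&(K[...,2]<52)&(K[...,1]>-112)&(K[...,1]<60)]
    for nm,a,b in(("L",-55,-22),("S",22,55)):
        y=np.sort(q[(q[:,0]>a)&(q[:,0]<b)][:,1]); g=np.where(np.diff(y)>1.8)[0]
        print(n,nm,[(round(float(s[0]),1),round(float(s[-1]),1),len(s)) for s in np.split(y,g+1)])
    return im,P,K
E
python3 - <<'E'
from h import *
p=fromclamp(0,.0676-.034); go([p[0],p[1],.104],np.radians(-82))
lanes("top","t3"); lanes("scene","s3")
E
```

```text
lin cm [-0.05 -0.08  0.05] rot [ 0.002 -0.005 -0.002] | t 4.58 pos [0.5409 0.0342 0.1045] F [-0.2  0.  -0.5] gap 0.019
top L [(-111.6, -45.4, 222)]
top S [(-111.8, -63.6, 157), (-58.1, -48.0, 33)]
scene L [(-111.1, -98.9, 25), (-96.9, -79.4, 34), (-77.3, -49.4, 52), (-47.5, -45.0, 11), (-41.2, -31.3, 23), (-21.2, -9.8, 20), (-7.8, -7.2, 2), (-5.4, -4.3, 3), (-2.1, -1.4, 3)]
scene S [(-111.6, -78.5, 69), (-76.7, -62.2, 37), (-58.3, -47.4, 32), (-21.2, -0.7, 48)]
```

The jaw face is now at -21 and the long tile front at -31, a 10 mm gap. The short gap is about 26.5 mm. I release the jaw grip and rise.

{"name": "move_arm", "arguments": {
  "linear": [
    [0, 0, 0],
    [0, 0, 0],
    [0, 0, 0],
    [0, 0, -1],
    [0, 0, -4],
    [0, 0, -8],
    [0, 0, -11],
    [0, 0, -11]
  ],
  "rot": [
    [0, 0, 0],
    [0, 0, 0],
    [0, 0, 0],
    [0, 0, 0],
    [0, 0, 0],
    [0, 0, 0],
    [0, 0, 0],
    [0, 0, 0]
  ],
  "gripper": [0.6, 0.8, 0.8, 0.8, 0.9, 1, 1, 1]
}}

```text
time_s: 5.68
eef_pos: [0.5424, 0.035, 0.2181]
orientation: [0.001, 0.998, 0.069, 0.006]
contact_force: [-0.1, -0.2, -0.6]
finger_gap: 0.0849
```

```bash
python3 - <<'E'
from h import *
go([.4725,-.2908,.20],np.radians(-112.5))
im,P,K=lanes("scene","s4")
t=K[(K[...,2]>40)&(K[...,2]<50)&(K[...,1]>-57)&(K[...,1]<-48.5)&(K[...,0]>10)&(K[...,0]<70)]
print("short tile x",t[:,0].min(),t[:,0].max())
E
```

```text
lin cm [-11.42  31.31   1.75] rot [-0.001 -0.012  0.53 ] | t 5.67 pos [0.5424 0.035  0.2181] F [-0.1 -0.2 -0.6] gap 0.0849
scene L [(-111.0, -105.0, 14), (-103.0, -99.4, 9), (-96.8, -71.2, 49), (-69.4, -45.1, 53), (-41.5, -30.9, 28), (-20.8, -19.9, 3), (-17.9, 0.2, 41)]
scene S [(-111.5, -63.9, 115), (-57.9, -48.2, 30), (-20.3, -1.4, 50)]
short tile x 11.801860501202267 58.9316819886741
```

{"name": "move_arm", "arguments": {
  "linear": [
    [-1.5, 4, 0],
    [-3, 8, 0],
    [-4.5, 12, 0],
    [-6, 16.5, 0.5],
    [-7.5, 21, 1],
    [-9, 25, 1.5],
    [-10.5, 29, 1.7],
    [-11.4, 31.3, 1.7],
    [-11.4, 31.3, 1.7],
    [-11.4, 31.3, 1.7]
  ],
  "rot": [
    [0, 0, 0.06],
    [0, 0, 0.13],
    [0, 0, 0.2],
    [0, 0, 0.27],
    [0, 0, 0.34],
    [0, -0.01, 0.41],
    [0, -0.01, 0.48],
    [0, -0.01, 0.53],
    [0, -0.01, 0.53],
    [0, -0.01, 0.53]
  ],
  "gripper": [1, 1, 1, 1, 1, 1, 1, 1, 1, 1]
}}

```text
time_s: 6.98
eef_pos: [0.4723, -0.2884, 0.1988]
orientation: [-0.001, 0.981, -0.193, -0.001]
contact_force: [0.7, 0.6, -0.1]
finger_gap: 0.0853
```

```bash
python3 - <<'E'
from h import *
go([.4725,-.2908,.079],np.radians(-112.5))
im,P,K=lanes("top","t4")
for a,b in((-57,-49.5),(-100,-70)):
  for s in (1,-1):
    t=K[(K[...,2]>40)&(K[...,2]<50)&(K[...,1]>a)&(K[...,1]<b)&(K[...,0]*s>5)&(K[...,0]*s<68)]
    print("x",s,a,t[:,0].min(),t[:,0].max())
g=K[(K[...,2]>75)&(abs(K[...,0])<60)&(K[...,1]>0)&(K[...,1]<100)]; print("grip",(g.min(0)+g.max(0))/2)
E
```

```text
lin cm [ 0.13  0.23 11.98] rot [-0.002  0.002  0.004] | t 6.97 pos [ 0.4723 -0.2884  0.1988] F [ 0.7  0.6 -0.1] gap 0.0853
top L [(-111.7, -45.2, 221), (-41.9, -31.9, 36), (-21.0, -1.1, 66)]
top S [(-111.9, -63.6, 158), (-57.9, -48.1, 33), (-20.7, -1.4, 63)]
x 1 -57 10.136063899083021 57.79726698026459
x -1 -57 -61.074141904332535 -15.458514630751047
x 1 -100 12.198059480314328 59.38167993002924
x -1 -100 -62.103273399608135 -14.357175398747257
grip [-4.96477008e-01  3.37117030e+01  6.17940286e+02]
```

{"name": "move_arm", "arguments": {
  "linear": [
    [0.1, 0.2, 3],
    [0.1, 0.2, 6],
    [0.1, 0.2, 9],
    [0.1, 0.2, 11],
    [0.1, 0.2, 11.8],
    [0.1, 0.2, 12],
    [0.1, 0.2, 12]
  ],
  "rot": [
    [0, 0, 0],
    [0, 0, 0],
    [0, 0, 0],
    [0, 0, 0],
    [0, 0, 0],
    [0, 0, 0],
    [0, 0, 0]
  ],
  "gripper": [1, 1, 1, 1, 1, 1, 1]
}}

```text
time_s: 7.9
eef_pos: [0.4734, -0.2901, 0.0798]
orientation: [-0.001, 0.981, -0.192, 0.0]
contact_force: [0.5, -0.1, 1.0]
finger_gap: 0.085
```

```bash
python3 - <<'E'
from h import *
go([.4725,-.2908,.079],np.radians(-112.5))
im,d,m=grab("scene"); cv2.imwrite("pics/s5.png",cv2.resize(im[60:200,130:310],None,fx=4,fy=4,interpolation=cv2.INTER_CUBIC))
E
```

```text
lin cm [-0.05  0.1   0.08] rot [-0.001  0.     0.006] | t 7.9 pos [ 0.4734 -0.2901  0.0798] F [ 0.5 -0.1  1. ] gap 0.085
```

View pics/s5.png

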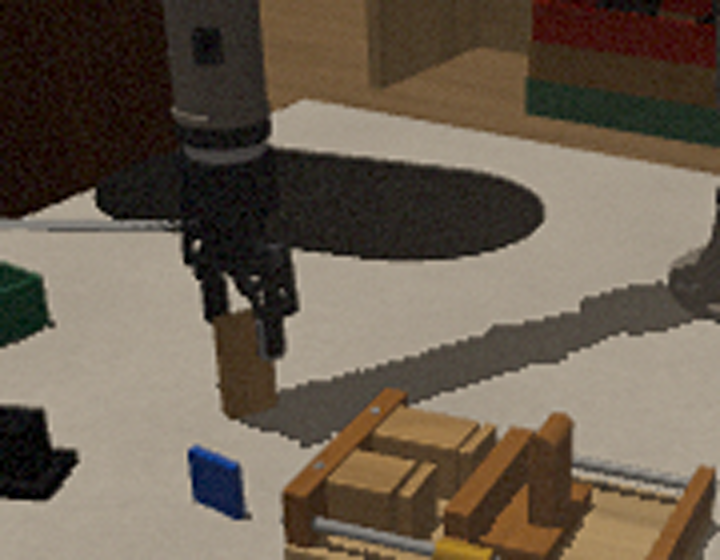

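The fingers straddle the top of the slip at (245,340). I close on it and lift gently.

{"name": "move_arm", "arguments": {
  "linear": [
    [0, 0.1, 0.1],
    [0, 0.1, 0.1],
    [0, 0.1, 0.1],
    [0, 0.1, 0.1],
    [0, 0.1, 0.1],
    [0, 0.1, 0.1],
    [0, 0.1, 0.1],
    [0, 0.1, -1],
    [0, 0.1, -3],
    [0, 0.1, -6],
    [0, 0.1, -10],
    [0, 0.1, -13]
  ],
  "rot": [
    [0, 0, 0],
    [0, 0, 0],
    [0, 0, 0],
    [0, 0, 0],
    [0, 0, 0],
    [0, 0, 0],
    [0, 0, 0],
    [0, 0, 0],
    [0, 0, 0],
    [0, 0, 0],
    [0, 0, 0],
    [0, 0, 0]
  ],
  "gripper": [0, 0, 0, 0, 0, 0, 0, 0, 0, 0, 0, 0],
  "squeeze": 40
}}

```text
time_s: 9.45
eef_pos: [0.4735, -0.2915, 0.2127]
orientation: [-0.0, 0.981, -0.192, 0.002]
contact_force: [-0.3, -0.1, -1.1]
finger_gap: 0.0173
```

```bash
python3 - <<'E'
from h import *
p=fromclamp(.035,-.0345); print(p); go([p[0],p[1],.215],np.radians(-82))
E
```

```text
[ 0.58446085 -0.02759319]
lin cm [  0.31 -28.63  -0.2 ] rot [-0.    -0.003 -0.527] | t 9.45 pos [ 0.4735 -0.2915  0.2127] F [-0.3 -0.1 -1.1] gap 0.0173
```

{"name": "move_arm", "arguments": {
  "linear": [
    [0, -2, 0],
    [0, -6, 0],
    [0, -10.5, 0],
    [0.1, -15, 0],
    [0.2, -19.5, -0.1],
    [0.3, -23.5, -0.2],
    [0.3, -26.5, -0.2],
    [0.3, -28.2, -0.2],
    [0.3, -28.6, -0.2],
    [0.3, -28.6, -0.2],
    [0.3, -28.6, -0.2]
  ],
  "rot": [
    [0, 0, -0.04],
    [0, 0, -0.11],
    [0, 0, -0.18],
    [0, 0, -0.25],
    [0, 0, -0.32],
    [0, 0, -0.39],
    [0, 0, -0.45],
    [0, 0, -0.5],
    [0, 0, -0.527],
    [0, 0, -0.527],
    [0, 0, -0.527]
  ],
  "gripper": [0, 0, 0, 0, 0, 0, 0, 0, 0, 0, 0]
}}

```text
time_s: 10.82
eef_pos: [0.5839, -0.0298, 0.2148]
orientation: [0.001, 0.998, 0.068, 0.001]
contact_force: [0.1, 0.3, -0.1]
finger_gap: 0.0177
```

```bash
python3 - <<'E'
from h import *
p=fromclamp(.035,-.0345); go([p[0],p[1],.150],np.radians(-82))
E
```

```text
lin cm [ 0.07 -0.22  6.48] rot [ 0.002 -0.002 -0.003] | t 10.82 pos [ 0.5839 -0.0298  0.2148] F [ 0.1  0.3 -0.1] gap 0.0177
```

{"name": "move_arm", "arguments": {
  "linear": [
    [0.05, -0.2, 2],
    [0.05, -0.2, 4],
    [0.05, -0.2, 5.5],
    [0.05, -0.2, 6],
    [0.05, -0.2, 6],
    [0.05, -0.2, 6]
  ],
  "rot": [
    [0, 0, 0],
    [0, 0, 0],
    [0, 0, 0],
    [0, 0, 0],
    [0, 0, 0],
    [0, 0, 0]
  ],
  "gripper": [0, 0, 0, 0, 0, 0]
}}

```text
time_s: 11.58
eef_pos: [0.585, -0.0278, 0.1557]
orientation: [0.001, 0.998, 0.068, 0.002]
contact_force: [-0.1, -0.3, -1.3]
finger_gap: 0.0177
```

```bash
python3 - <<'E'
from h import *
p=fromclamp(.035,-.0345); go([p[0],p[1],.155],np.radians(-82))
im,P,K=lanes("scene","s6")
m=(K[...,2]>56)&(K[...,2]<125)&(K[...,0]>5)&(K[...,0]<65)&(K[...,1]>-60)&(K[...,1]<-5)
for a in range(56,125,8):
    q=K[m&(K[...,2]>=a)&(K[...,2]<a+8)]
    if len(q): print(a,len(q),"x",q[:,0].min().round(1),q[:,0].max().round(1),"y",q[:,1].min().round(1),q[:,1].max().round(1),"ymed of +y face",np.median(q[(q[:,0]<52),1]).round(1))
q=K[m&(K[...,2]<100)]; print("bottom z",q[:,2].min())
f=q[(q[:,0]<52)]; c=np.polyfit(f[:,0],f[:,1],1); print("face slope",c); print("vert", np.polyfit(f[:,2],f[:,1],1))
cv2.imwrite("pics/s6c.png",cv2.resize(im[90:230,170:320],None,fx=4,fy=4,interpolation=cv2.INTER_CUBIC))
E
```

```text
lin cm [-0.05 -0.03  0.07] rot [ 0.002 -0.004 -0.003] | t 11.57 pos [ 0.585  -0.0278  0.1557] F [-0.1 -0.3 -1.3] gap 0.0177
scene L [(-111.2, -85.9, 44), (-83.2, -83.2, 1), (-51.3, -49.4, 3), (-47.4, -44.5, 9), (-41.3, -31.3, 24), (-20.0, -0.8, 42)]
scene S [(-112.0, -97.4, 29), (-95.2, -74.2, 51), (-72.2, -62.6, 29), (-58.2, -47.4, 21), (-20.3, -0.6, 52)]
56 16 x 19.4 59.2 y -41.9 -24.0 ymed of +y face -25.4
64 30 x 20.2 59.5 y -42.1 -24.6 ymed of +y face -25.0
72 33 x 18.3 58.8 y -41.2 -24.0 ymed of +y face -25.2
80 30 x 18.5 59.3 y -42.2 -23.8 ymed of +y face -25.3
88 32 x 18.4 59.9 y -40.6 -24.3 ymed of +y face -25.1
96 33 x 18.9 60.0 y -41.2 -24.5 ymed of +y face -25.1
104 22 x 30.7 60.5 y -41.0 -25.2 ymed of +y face -25.8
112 27 x 39.6 59.8 y -54.3 -18.8 ymed of +y face -22.6
120 31 x 28.4 59.2 y -56.5 -12.0 ymed of +y face -21.3
bottom z 57.79078334644404
face slope [-6.32358324e-03 -2.49885193e+01]
vert [-2.86781945e-03 -2.49697961e+01]
```

View pics/s6c.png

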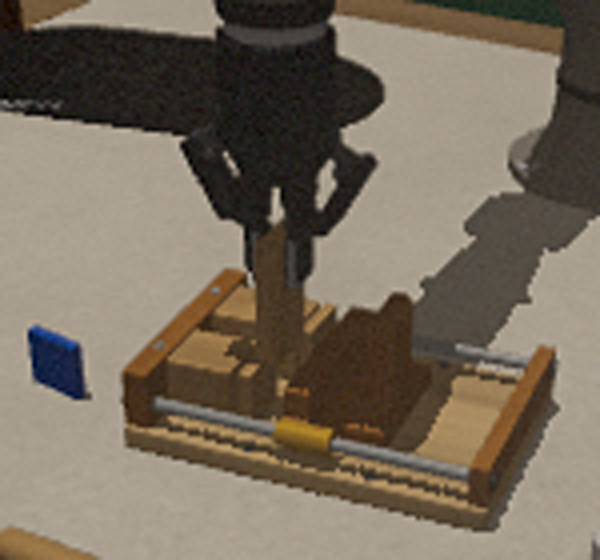

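The slip's +y face is at -25.1, so it is centred in the gap between -20.3 and -47.4, and it hangs straight above the gap in front of the short tile. I lower it, correcting x by -1 mm.

{"name": "move_arm", "arguments": {
  "linear": [
    [-0.1, 0, 1],
    [-0.1, 0, 2],
    [-0.1, 0, 3],
    [-0.1, 0, 4],
    [-0.1, 0, 4.8],
    [-0.1, 0, 5],
    [-0.1, 0, 5],
    [-0.1, 0, 5]
  ],
  "rot": [
    [0, 0, 0],
    [0, 0, 0],
    [0, 0, 0],
    [0, 0, 0],
    [0, 0, 0],
    [0, 0, 0],
    [0, 0, 0],
    [0, 0, 0]
  ],
  "gripper": [0, 0, 0, 0, 0, 0, 0, 0]
}}

```text
time_s: 12.62
eef_pos: [0.5846, -0.0279, 0.1062]
orientation: [0.001, 0.998, 0.068, 0.003]
contact_force: [-0.6, -0.7, -0.1]
finger_gap: 0.0173
```

```bash
python3 - <<'E'
from h import *
p=fromclamp(.0345,-.0345); go([p[0],p[1],.0965],np.radians(-82))
im,P,K=lanes("scene","s7")
m=(K[...,2]>48)&(K[...,2]<66)&(K[...,0]>5)&(K[...,0]<52)&(K[...,1]>-35)&(K[...,1]<-15)
print("face y",np.median(K[m][:,1]))
E
```

```text
lin cm [-0.06 -0.04  0.97] rot [ 0.002 -0.005 -0.003] | t 12.62 pos [ 0.5846 -0.0279  0.1062] F [-0.6 -0.7 -0.1] gap 0.0173
scene L [(-111.5, -105.0, 14), (-103.1, -97.2, 10), (-95.2, -94.3, 3), (-90.5, -89.8, 2), (-40.9, -39.1, 4), (-37.1, -36.7, 2), (-34.2, -31.1, 14), (-20.3, -6.5, 28), (-4.3, -0.7, 15)]
scene S [(-111.1, -62.7, 112), (-57.8, -54.1, 7), (-51.8, -47.5, 6), (-35.2, -35.2, 1), (-28.7, -28.6, 2), (-26.1, -24.1, 23), (-21.3, 0.1, 53)]
face y -25.33037753093228
```

{"name": "move_arm", "arguments": {
  "linear": [
    [0, 0, 0.3],
    [0, 0, 0.5],
    [0, 0, 0.65],
    [0, 0, 0.75],
    [0, 0, 0.8],
    [0, 0, 0.8]
  ],
  "rot": [
    [0, 0, 0],
    [0, 0, 0],
    [0, 0, 0],
    [0, 0, 0],
    [0, 0, 0],
    [0, 0, 0]
  ],
  "gripper": [0, 0, 0, 0, 0, 0]
}}

```text
time_s: 13.42
eef_pos: [0.5846, -0.028, 0.0982]
orientation: [0.001, 0.998, 0.068, 0.003]
contact_force: [-0.4, 0.3, -0.7]
finger_gap: 0.0174
```

{"name": "move_arm", "arguments": {
  "linear": [
    [0, 0, 0.05],
    [0, 0, 0.1],
    [0, 0, 0.15],
    [0, 0, 0.15]
  ],
  "rot": [
    [0, 0, 0],
    [0, 0, 0],
    [0, 0, 0],
    [0, 0, 0]
  ],
  "gripper": [0, 0, 0, 0]
}}

```text
time_s: 13.92
eef_pos: [0.5847, -0.028, 0.0969]
orientation: [0.001, 0.998, 0.068, 0.003]
contact_force: [-0.1, 0.5, 1.6]
finger_gap: 0.0175
```

Contact is just starting at z 0.0969, so I go down a little further to confirm it.

{"name": "move_arm", "arguments": {
  "linear": [
    [0, 0, 0.05],
    [0, 0, 0.1],
    [0, 0, 0.1],
    [0, 0, 0.1]
  ],
  "rot": [
    [0, 0, 0],
    [0, 0, 0],
    [0, 0, 0],
    [0, 0, 0]
  ],
  "gripper": [0, 0, 0, 0]
}}

```text
time_s: 14.42
eef_pos: [0.5848, -0.0279, 0.0968]
orientation: [0.001, 0.998, 0.068, 0.003]
contact_force: [-1.5, -0.3, 6.1]
finger_gap: 0.0172
```

```bash
python3 - <<'E'
from h import *
p=fromclamp(.0345,-.0345); go([p[0],p[1],.0965],np.radians(-82))
E
```

```text
lin cm [-0.08 -0.04  0.03] rot [ 0.003 -0.006 -0.003] | t 14.43 pos [ 0.5848 -0.0279  0.0968] F [-1.5 -0.3  6.1] gap 0.0172
```

The slip is on the bed, at 6 N. I release and rise straight up.

{"name": "move_arm", "arguments": {
  "linear": [
    [0, 0, -0.05],
    [0, 0, -0.05],
    [0, 0, -0.05],
    [0, 0, -0.05],
    [0, 0, -1.5],
    [0, 0, -4],
    [0, 0, -7],
    [0, 0, -9],
    [0, 0, -9]
  ],
  "rot": [
    [0, 0, 0],
    [0, 0, 0],
    [0, 0, 0],
    [0, 0, 0],
    [0, 0, 0],
    [0, 0, 0],
    [0, 0, 0],
    [0, 0, 0],
    [0, 0, 0]
  ],
  "gripper": [0.5, 0.5, 0.5, 0.5, 0.5, 0.5, 0.5, 0.5, 0.5]
}}

```text
time_s: 15.55
eef_pos: [0.5859, -0.0274, 0.1897]
orientation: [0.001, 0.998, 0.068, 0.006]
contact_force: [-0.1, 0.4, 0.6]
finger_gap: 0.0428
```

```bash
python3 - <<'E'
from h import *
p=fromclamp(0,.0337); print(p); go([p[0],p[1],.186],np.radians(-82))
im,P,K=lanes("scene","s8")
m=(K[...,2]>55)&(K[...,2]<86)&(K[...,0]>5)&(K[...,0]<65)&(K[...,1]>-60)&(K[...,1]<-5)
q=K[m]; f=q[q[:,0]<52]; print("slip",len(q),"face y",np.median(f[:,1]),"yaw slope",np.polyfit(f[:,0],f[:,1],1)[0],"tilt",np.polyfit(f[:,2],f[:,1],1)[0],"x",q[:,0].min(),q[:,0].max())
t=K[(K[...,2]>82)&(K[...,2]<100)&(K[...,0]>0)&(K[...,0]<70)&(K[...,1]>-60)&(K[...,1]<-5)]; print("top z",np.median(t[:,2]),"x",t[:,0].min(),t[:,0].max(),"y",t[:,1].min(),t[:,1].max())
cv2.imwrite("pics/s8c.png",cv2.resize(im[120:230,185:320],None,fx=4.5,fy=4.5,interpolation=cv2.INTER_CUBIC))
E
```

```text
[0.54030987 0.03507203]
lin cm [-3.67 -6.81  0.3 ] rot [ 0.004 -0.011 -0.003] | t 15.55 pos [ 0.5859 -0.0274  0.1897] F [-0.1  0.4  0.6] gap 0.0428
scene L [(-111.4, -107.7, 9), (-105.5, -88.0, 33), (-85.8, -78.0, 17), (-75.9, -75.9, 1), (-52.4, -52.4, 1), (-50.2, -42.6, 12), (-40.8, -31.2, 24), (-21.2, -0.6, 44)]
scene S [(-111.9, -63.4, 116), (-57.4, -47.7, 14), (-34.9, -34.9, 1), (-28.9, -28.9, 1), (-26.9, -24.4, 22), (-20.9, -16.9, 11), (-14.8, -11.3, 12), (-9.3, -0.7, 29)]
slip 114 face y -25.424732440500332 yaw slope 0.00011262092082421217 tilt 0.008864733802195908 x 17.532512306471258 60.99123996095656
top z 88.63842617800815 x 11.326825055244292 60.99123996095656 y -41.925034020018536 -24.505531888094453
```

View pics/s8c.png

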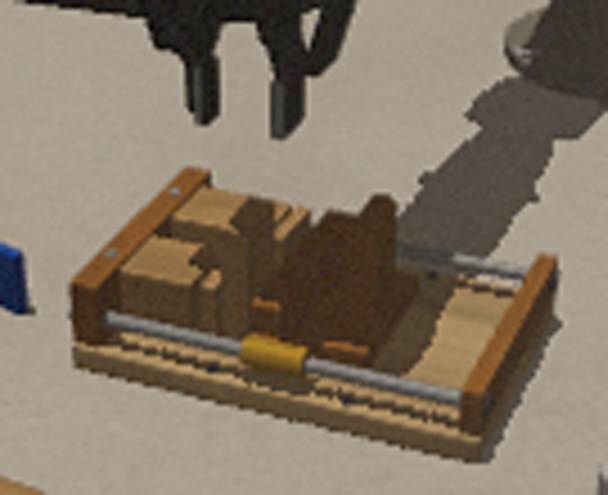

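The slip stands upright and square: face tilt is about 0.5° and yaw about 0. Its top is 89 mm above the bed and it sits clear in the short gap. Back to the jaw grip with the fingers half open, so they stay clear of the slip.

{"name": "move_arm", "arguments": {
  "linear": [
    [-1, -2, 0],
    [-2.5, -4.5, 0],
    [-3.5, -6.4, 0.1],
    [-3.7, -6.8, 0.3],
    [-3.7, -6.8, 0.3],
    [-3.7, -6.8, 0.3]
  ],
  "rot": [
    [0, 0, 0],
    [0, -0.01, 0],
    [0, -0.01, 0],
    [0, -0.01, 0],
    [0, -0.01, 0],
    [0, -0.01, 0]
  ],
  "gripper": [0.5, 0.5, 0.5, 0.5, 0.5, 0.5]
}}

```text
time_s: 16.35
eef_pos: [0.5395, 0.0334, 0.1843]
orientation: [0.002, 0.998, 0.067, -0.001]
contact_force: [0.1, -0.6, -0.6]
finger_gap: 0.0428
```

```bash
python3 - <<'E'
from h import *
p=fromclamp(0,.0337); go([p[0],p[1],.104],np.radians(-82))
E
```

```text
lin cm [ 0.12 -0.19  8.03] rot [ 0.004  0.002 -0.005] | t 16.35 pos [0.5395 0.0334 0.1843] F [ 0.1 -0.6 -0.6] gap 0.0428
```

{"name": "move_arm", "arguments": {
  "linear": [
    [0.1, -0.2, 1.5],
    [0.1, -0.2, 3],
    [0.1, -0.2, 4],
    [0.1, -0.2, 4.5],
    [0.1, -0.2, 4.5]
  ],
  "rot": [
    [0, 0, 0],
    [0, 0, 0],
    [0, 0, 0],
    [0, 0, 0],
    [0, 0, 0]
  ],
  "gripper": [0.5, 0.5, 0.5, 0.5, 0.5]
}}

```text
time_s: 16.98
eef_pos: [0.5399, 0.0353, 0.1388]
orientation: [0.002, 0.998, 0.067, -0.001]
contact_force: [-0.1, -0.6, -0.2]
finger_gap: 0.0429
```

```bash
python3 - <<'E'
from h import *
p=fromclamp(0,.0337); go([p[0],p[1],.104],np.radians(-82))
E
```

```text
lin cm [0.05 0.02 3.48] rot [ 0.004  0.003 -0.005] | t 16.98 pos [0.5399 0.0353 0.1388] F [-0.1 -0.6 -0.2] gap 0.0429
```

{"name": "move_arm", "arguments": {
  "linear": [
    [0.05, 0, 1.2],
    [0.05, 0, 2.4],
    [0.05, 0, 3.3],
    [0.05, 0, 3.5],
    [0.05, 0, 3.5],
    [0.05, 0, 3.5],
    [0.05, 0, 3.5],
    [0.05, 0, 3.5],
    [0.05, 0, 3.5]
  ],
  "rot": [
    [0, 0, 0],
    [0, 0, 0],
    [0, 0, 0],
    [0, 0, 0],
    [0, 0, 0],
    [0, 0, 0],
    [0, 0, 0],
    [0, 0, 0],
    [0, 0, 0]
  ],
  "gripper": [0.5, 0.5, 0.5, 0.5, 0.5, 0, 0, 0, 0],
  "squeeze": 60
}}

```text
time_s: 18.1
eef_pos: [0.5408, 0.0351, 0.1045]
orientation: [0.002, 0.998, 0.068, -0.001]
contact_force: [-0.2, -1.7, 5.2]
finger_gap: 0.0188
```

```bash
python3 - <<'E'
from h import *
p=fromclamp(0,.018); go([p[0],p[1],.104],np.radians(-82))
E
```

```text
lin cm [-0.04  1.57  0.06] rot [ 0.004  0.002 -0.004] | t 18.1 pos [0.5408 0.0351 0.1045] F [-0.2 -1.7  5.2] gap 0.0188
```

{"name": "move_arm", "arguments": {
  "linear": [
    [0, 0.15, 0],
    [0, 0.3, 0],
    [0, 0.45, 0],
    [0, 0.6, 0],
    [0, 0.75, 0],
    [0, 0.9, 0],
    [0, 1.05, 0],
    [0, 1.2, 0],
    [0, 1.3, 0],
    [0, 1.4, 0],
    [0, 1.4, 0]
  ],
  "rot": [
    [0, 0, 0],
    [0, 0, 0],
    [0, 0, 0],
    [0, 0, 0],
    [0, 0, 0],
    [0, 0, 0],
    [0, 0, 0],
    [0, 0, 0],
    [0, 0, 0],
    [0, 0, 0],
    [0, 0, 0]
  ],
  "gripper": [0, 0, 0, 0, 0, 0, 0, 0, 0, 0, 0]
}}

```text
time_s: 19.48
eef_pos: [0.5427, 0.021, 0.1046]
orientation: [0.002, 0.998, 0.067, -0.001]
contact_force: [-0.0, 2.3, 2.3]
finger_gap: 0.0191
```

```bash
python3 - <<'E'
from h import *
p=fromclamp(0,.018); go([p[0],p[1],.104],np.radians(-82))
lanes("scene","s9")
E
```

```text
lin cm [-0.04  0.14  0.06] rot [ 0.005  0.001 -0.005] | t 19.48 pos [0.5427 0.021  0.1046] F [-0.   2.3  2.3] gap 0.0191
scene L [(-111.3, -107.1, 9), (-105.1, -102.0, 9), (-99.7, -86.9, 26), (-63.7, -63.7, 1), (-60.3, -18.7, 69), (-16.6, -13.5, 6)]
scene S [(-111.9, -79.6, 69), (-77.8, -62.0, 32), (-60.1, -59.9, 2), (-57.8, -57.8, 1), (-50.4, -50.4, 1), (-37.5, -19.3, 48), (-17.5, -13.8, 17)]
```

{"name": "move_arm", "arguments": {
  "linear": [
    [0, 0.05, 0],
    [0, 0.1, 0],
    [0, 0.15, 0],
    [0, 0.2, 0],
    [0, 0.25, 0],
    [0, 0.25, 0]
  ],
  "rot": [
    [0, 0, 0],
    [0, 0, 0],
    [0, 0, 0],
    [0, 0, 0],
    [0, 0, 0],
    [0, 0, 0]
  ],
  "gripper": [0, 0, 0, 0, 0, 0]
}}

```text
time_s: 20.27
eef_pos: [0.543, 0.0187, 0.1045]
orientation: [0.002, 0.998, 0.067, -0.001]
contact_force: [-1.1, 3.0, 1.0]
finger_gap: 0.0193
```

{"name": "move_arm", "arguments": {
  "linear": [
    [0, 0.05, 0],
    [0, 0.1, 0],
    [0, 0.15, 0],
    [0, 0.2, 0],
    [0, 0.2, 0]
  ],
  "rot": [
    [0, 0, 0],
    [0, 0, 0],
    [0, 0, 0],
    [0, 0, 0],
    [0, 0, 0]
  ],
  "gripper": [0, 0, 0, 0, 0]
}}

```text
time_s: 20.9
eef_pos: [0.5432, 0.0177, 0.1045]
orientation: [0.002, 0.998, 0.068, -0.001]
contact_force: [0.1, 5.4, 2.1]
finger_gap: 0.0189
```

{"name": "move_arm", "arguments": {
  "linear": [
    [0, 0.2, 0],
    [0, 0.3, 0],
    [0, 0.4, 0],
    [0, 0.5, 0],
    [0, 0.5, 0],
    [0, 0.5, 0]
  ],
  "rot": [
    [0, 0, 0],
    [0, 0, 0],
    [0, 0, 0],
    [0, 0, 0],
    [0, 0, 0],
    [0, 0, 0]
  ],
  "gripper": [0, 0, 0, 0, 0, 0],
  "squeeze": 80
}}

```text
time_s: 21.65
eef_pos: [0.5432, 0.0175, 0.1047]
orientation: [-0.001, 0.998, 0.069, -0.001]
contact_force: [-1.9, 10.8, 2.1]
finger_gap: 0.0184
```

```bash
python3 - <<'E'
from h import *
s=r.sense(); print(s["eef_pos"],s["contact_force"],s["wrist_torque"],toclamp(s["eef_pos"]))
lanes("scene","s10")
im,P,K=lanes("top","t10")
E
```

```text
[0.54324809 0.01748729 0.10465993] [-1.88363862 10.81410371  2.08598874] [ 1.85037334  0.23141803 -0.0899741 ] [0.0004623  0.01587746 0.08665993]
scene L [(-111.6, -105.6, 13), (-103.4, -89.3, 26), (-66.9, -66.9, 1), (-65.0, -16.8, 73)]
scene S [(-111.4, -63.7, 98), (-61.7, -59.5, 3), (-46.9, -46.9, 1), (-44.0, -44.0, 1), (-39.5, -16.8, 68)]
top L [(-112.0, -70.3, 134)]
top S [(-111.9, -60.6, 162)]
```

{"name": "move_arm", "arguments": {
  "linear": [
    [0, 0.6, 0],
    [0, 0.8, 0],
    [0, 1.0, 0],
    [0, 1.2, 0],
    [0, 1.2, 0],
    [0, 1.2, 0]
  ],
  "rot": [
    [0, 0, 0],
    [0, 0, 0],
    [0, 0, 0],
    [0, 0, 0],
    [0, 0, 0],
    [0, 0, 0]
  ],
  "gripper": [0, 0, 0, 0, 0, 0]
}}

```text
time_s: 22.5
eef_pos: [0.5433, 0.0172, 0.1047]
orientation: [-0.008, 0.997, 0.072, -0.001]
contact_force: [-1.8, 21.0, 0.3]
finger_gap: 0.0186
```

```bash
python3 - <<'E'
from h import *
s=r.sense(); print(s["eef_pos"],s["orientation"],s["contact_force"],s["wrist_torque"])
im,P,K=lanes("scene","s11")
cv2.imwrite("pics/s11c.png",cv2.resize(im[100:230,185:320],None,fx=4.5,fy=4.5,interpolation=cv2.INTER_CUBIC))
E
```

```text
[0.54326074 0.01715994 0.10469264] [-0.00843752  0.99734316  0.07234595 -0.00122378] [-1.84369855 20.97187775  0.2749579 ] [ 2.98328895  0.45755191 -0.63022105]
scene L [(-110.8, -96.9, 30), (-94.8, -89.3, 11), (-67.2, -67.2, 1), (-64.1, -64.1, 1), (-61.5, -56.7, 9), (-54.7, -42.9, 25), (-40.7, -25.3, 27), (-23.2, -23.2, 1), (-21.2, -18.5, 5), (25.6, 25.6, 1)]
scene S [(-111.0, -95.6, 38), (-93.4, -64.2, 58), (-62.2, -62.1, 2), (-59.9, -59.9, 2), (-41.3, -17.6, 63)]
```

View pics/s11c.png

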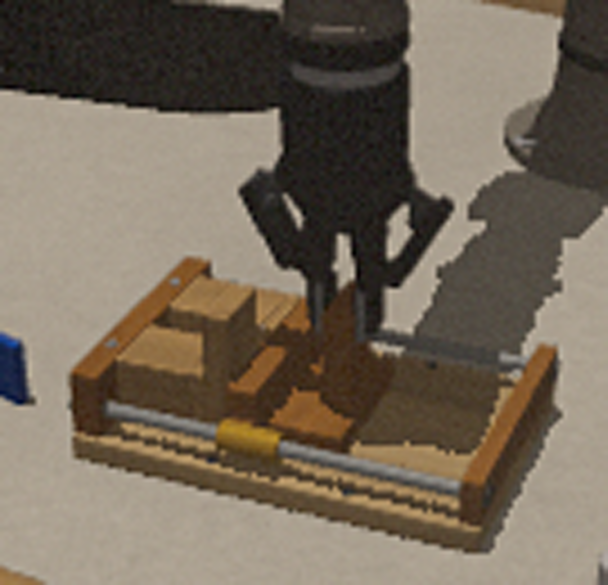

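The slip is clamped between the short tile at (210,330) and the jaw, and the fingers are on the grip. I bring the push up to about 30 N and do a last check.

{"name": "move_arm", "arguments": {
  "linear": [
    [0, 1.3, 0],
    [0, 1.5, 0],
    [0, 1.7, 0],
    [0, 1.7, 0],
    [0, 1.7, 0],
    [0, 1.7, 0],
    [0, 1.7, 0],
    [0, 1.7, 0]
  ],
  "rot": [
    [0, 0, 0],
    [0, 0, 0],
    [0, 0, 0],
    [0, 0, 0],
    [0, 0, 0],
    [0, 0, 0],
    [0, 0, 0],
    [0, 0, 0]
  ],
  "gripper": [0, 0, 0, 0, 0, 0, 0, 0]
}}

```text
time_s: 23.55
eef_pos: [0.5435, 0.0169, 0.1046]
orientation: [-0.018, 0.997, 0.077, -0.002]
contact_force: [-3.6, 27.8, 0.2]
finger_gap: 0.0185
```

```bash
python3 - <<'E'
from h import *
s=r.sense(); print(s["time_s"],s["eef_pos"],s["contact_force"],s["wrist_torque"],s["finger_gap"])
im,P,K=lanes("scene","s12")
k=(abs(K[...,0])<70)&(K[...,1]>-125)&(K[...,1]<0)
low=k&(K[...,2]<30)&(K[...,0]<50)&(K[...,0]>15)&(K[...,1]<-55.5)&(K[...,1]>-113); print("px seen down between short block/tile (z<30):",low.sum())
f=K[k&(K[...,2]>52)&(K[...,2]<84)&(K[...,0]>15)&(K[...,0]<50)&(K[...,1]>-48)&(K[...,1]<-25)]; print("slip +y face",np.median(f[:,1]),len(f),"tilt",np.polyfit(f[:,2],f[:,1],1)[0],"yaw",np.polyfit(f[:,0],f[:,1],1)[0])
cv2.imwrite("pics/s12c.png",cv2.resize(im[145:215,195:275],None,fx=9,fy=8,interpolation=cv2.INTER_CUBIC))
E
```

```text
23.55 [0.54346349 0.01688212 0.10458572] [-3.59200926 27.77489958  0.23829739] [ 3.9484465   0.36724538 -0.68416298] 0.018472401885534867
scene L [(-111.7, -110.8, 4), (-108.7, -99.0, 18), (-97.1, -90.8, 14), (-65.9, -65.9, 1), (-63.6, -63.4, 2), (-60.9, -24.7, 60), (-21.1, -20.5, 3), (-18.2, -17.9, 3)]
scene S [(-110.9, -69.7, 85), (-67.7, -64.4, 7), (-62.2, -62.2, 1), (-60.0, -60.0, 1), (-56.0, -56.0, 1), (-49.6, -49.6, 1), (-40.6, -16.9, 64)]
px seen down between short block/tile (z<30): 109
slip +y face -38.469789345107635 55 tilt -0.013045945264682784 yaw -0.003961804764455564
```

View pics/s12c.png

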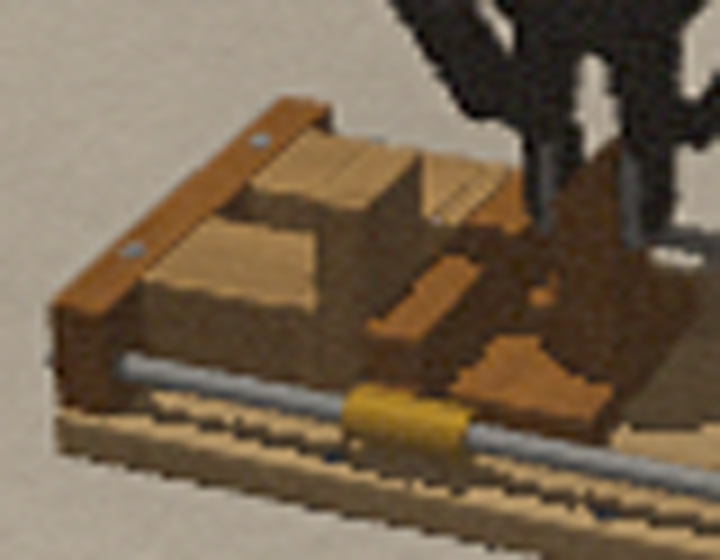

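There are no visible gaps: both blocks are against the fence and the tiles are flush. The slip is square, and the push holds at 28 N. I hand in.

```bash
python3 -c "
from cell import r
print(r.close_job()); print(r.sense()['contact_force'])"
```

```text
the job is handed in; nothing more can be done
None
the job is handed in; nothing more can be done
```

I carried out the job in the order asked and handed it in at about 23.6 s. The hand was still on the jaw's grip, pushing with about 28 N.

- **Jaw, first slide:** I moved it up by its grip to about 10 mm short of the longer block's tile. That left about 26.5 mm in front of the shorter block's tile.
- **Slip:** I lowered it into that gap until it touched the bed, with a contact force of 6 N, and let go there. After release it stood upright and square, with under 1° of tilt and almost no yaw.
- **Clamping:** I slid the jaw up until it stopped. More push then moved it under 1 mm, and the last picture shows no visible gap between fence, blocks, tiles, slip and jaw.

**Checks that disagreed or were weak:**
- The slip's jaw-side face measured -38.5 mm, against the -37 mm given for a tight clamp. That is within the 2 mm calibration.
- My depth count for a gap at the short tile gave 109 pixels. It was useless because it also counted the visible side faces, so flushness rests on the picture and the jaw stopping.
- Under load the hand tilted about 2°, but the grip held.

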